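Press the lid home on an incense jar with the crank press

TASK

Slide the carriage with the jar fully home under the lid press, then wind the crank clockwise (seen from above) by its wooden grip until the jar's lid is pressed fully home. The plastic jar cracks if it is pressed hard, so stop as soon as the crank goes solid, then wind it back until the foot is off the lid and let go, leaving the carriage home and everything else on the table alone.

Things in the scene. Friction and masses are not known exactly. Their poses are not given: they have to be found in the camera images.
- press: Green lid press fixed to the table: dark base plate 235 x 130 x 12 mm, two steel pillars, green head 66 mm (x) x 136 mm (y) from 150 to 205 mm above the table; the crank's hub and arm turn on top, 209 to 221 mm up. Origin on the table below the crank's axis; x points from the open front (where the carriage comes out) to the back, z up.
- crank_axis (a point): The crank's upright axis, at the height of the middle of the wooden grip (247 mm above the table).
- grip_center (a point): Centre of the upright wooden grip on the crank: 24 mm diameter, 48 mm tall (220 to 268 mm above the table), spinning freely on its pin, 60 mm from the crank's axis.
- crank (a joint): Turn of the crank in rad, growing clockwise seen from above; at 0 the grip is straight behind the axis (press's +x). Starts at -1 to 1. A turn clockwise lowers the ram 30 mm; it stays where it is left. At the grip it takes 2 N running free, 5 N while the lid slides, then goes solid: each 1 N more is 12.6 N on the jar. The lid is met 1.6 to 2.1 turns on from 0, as the foot is set.
- ram: Steel ram (shaft of 18 mm diameter) that comes down out of the head on the crank's axis, with a round foot of 52 mm diameter and a rubber face below. Origin on the shaft, about 8 mm above the rubber face, z up; the foot is screwed in or out on the shaft by up to 6 mm, so the height of its face is not known exactly.
- carriage (a joint): Travel of the aluminium carriage in m: 0 pulled out (as at the start), 0.065 fully home against its stop, with the jar below the foot. It slides along the press's +x with about 3 N of friction and stays where it is left.
- carriage_handle (a point): Point on the axis of the upright black handle post at the front of the carriage: post of 20 mm diameter, standing from 20 to 67 mm above the table; this point is 45 mm above the table. It lies 115 mm in front of the jar's centre (180 mm in front of the crank's axis when out, 115 mm when home).
- jar: Clear plastic jar with orange-brown contents, 56 mm diameter, loose in the carriage's white ring nest. Origin at the centre of its underside (20 mm above the table); with the lid home it is 50 mm tall. It cracks under 200 N.
- lid_top (a point): Centre of the top of the jar's white lid (58 mm diameter, 10 mm thick, blue label): 54 to 55 mm above the jar's underside at the start, 50 mm when fully home. It needs about 40 N from the foot to slide down and stays where it is pressed to.
- jar_a: Closed jar, 58 mm diameter and 48 mm tall, standing to the left of the press. Bystander.
- jar_b: Closed jar like it, to the right of the press. Bystander.
- jar_c: Closed jar like it, on the left of the table. Bystander.
- jar_d: Closed jar like it, on the left of the table. Bystander.
- bowl: White bowl, 110 mm across and 45 mm tall, on the right of the table. Bystander.
- pen: Black pen, 140 mm long, on the right of the table. Bystander.
- scoop: Wooden spoon lying on the left of the table. Bystander.
Mind the look-alikes: they are no part of the job. Leave any green or pink look-alike of the jar alone.

How it is judged:
By the outcome, as a careful person would: the job done as asked, in the order asked, and still so for the second after the job is handed in, with the robot touching nothing.
It also fails if it takes over 72 s, if anything falls off the work surface, if the arm or the gripper's body presses on something with over 40 N, if the wrist force passes 120 N, or if a joint passes its speed limit or range.

ROBOT

A 6-joint arm with a two-finger parallel gripper is mounted at the origin on the work surface. World frame = base frame: x ahead of the robot, y to its left, z up, the work surface at z = 0. Lengths are in m, angles in rad, forces in N, time in s.
With the tool pointing down it reaches from about 0.3 to 0.825 m from the base axis. Payload 5.4 kg.
Tool frame: the origin (TCP) lies on the centre line of the jaws, within the pads' length; the fingertips stand 19 mm ahead of it and the grasp point (between the pads) is the TCP; z points along the fingers, y is the direction in which the jaws open and shut (so a half turn about z gives the same grasp; the last joint's range is limited). The gripper opens to 92 mm and grips with 3 to 60 N. Pads are 20 mm wide; open, the fingers measure 128 mm over their backs; the gripper's body (75 mm by 189 mm) begins 69 mm behind the grasp point.
Start: joints at [-1.51, 0.158, 1.597, -0, 1.386, -0.21], TCP at [0.154, -0.554, 0.234] pointing down, gripper open.
Joint ranges: [-2.91, 2.91], [-0.94, 2.29], [0.18, 2.7], [-1.29, 4.43], [0.17, 2.64], [-3, 3]. Speed limits (rad/s): [2.57, 2.57, 3.14, 3.14, 3.14, 3.14].

INTERFACE

Orientations are given as a rotation vector (axis times angle).
In Python, from cell import env gives the robot as it stands. Calls block until the motion is done:
- env.movep(position, orientation): joint-space move of the TCP to a pose.
- env.line_to(position, frame=None, v=0.15): straight line of the TCP; frame=None keeps the orientation; v is the mean speed in m/s.
- env.goto_joints(angles): joint-space move.
- env.set_gripper(opening): finger opening in m; the grip force is fixed at half the most; returns when the fingers have stopped.
- env.pause(seconds).
- env.ik(position, orientation): joint angles nearest the present ones, or None.
- env.state(): the state.
- env.get_image(name): name is "side" or "top"; returns (picture, depth): 400x640x3 uint8, red, green, blue; 400x640 float32, m along the optical axis (not along the pixel's ray), 0 where there is no reading.
- env.calibration(name): a dict with "fx", "fy", "cx", "cy" (pixels), "R" (3x3) and "t" (3): a world point X has camera coordinates R X + t. Camera axes: x right, y down, z forward; pixel columns grow to the right and rows downward; lengths in m; the calibration is good to about 2 mm. A picture is of the moment at which its call begins. calibration takes no time and is no camera call.
A pose or a line that the arm cannot do raises env.Unreachable and nothing moves.
- env.close_job(): hands the job in, once; it reports no verdict.
The state is a dict: "time": time; "qpos": joint angles; "dq": joint speeds; "joint_torque": joint torques, N m; "ee_pos": TCP position; "tool_rot": TCP orientation; "wrist_force": force on the tool from outside, world axes, zero at the start; "moment": the same for the moment, N m; "opening": finger opening in m.
Only numpy, scipy, OpenCV 4.12 (cv2) and the standard library are available. Lean on these libraries where they do the work, as an engineer would, in place of code of your own. Each camera call takes 0.05 s, during which the arm holds its last target. There are 200 camera calls.

## Working session

There is one attempt and no reset: what is moved stays moved. The work goes in short steps, each a Python script; the robot and the scene stay as the last script left them, time stands still between calls to the robot, and variables do not carry over. Pictures are saved under pics/ and viewed, about 8 in all and at most 12, crops included, and the job is handed in when it is done.

```bash
ls; mkdir -p pics
python3 - <<'E'
from cell import env
import cv2,numpy as np
for n in("side","top"):
    p,d=env.get_image(n); cv2.imwrite(f"pics/{n}0.png",p[:,:,::-1]); np.savez(f"pics/{n}0.npz",p=p,d=d)
    c=env.calibration(n); print(n,c['fx'],c['cx'],c['cy'],np.round(-np.array(c['R']).T@c['t'],3),np.round(c['R'],3).tolist())
s=env.state();print(s)
E
```

```text
pics
side 433.03699433933264 319.8140868095144 201.55304146788816 [ 0.404 -1.151  0.836] [[0.996, -0.089, 0.019], [-0.029, -0.51, -0.86], [0.086, 0.855, -0.511]]
top 392.5615781713546 318.5523984624417 199.2104416768847 [ 0.404 -0.032  1.403] [[0.023, -1.0, -0.017], [-0.997, -0.022, -0.069], [0.069, 0.019, -0.997]]
{'time': 0.1, 'qpos': array([-1.51011117e+00,  1.58991277e-01,  1.59806238e+00, -4.58460198e-06,
        1.38622906e+00, -2.10082435e-01]), 'dq': array([ 0.00090381, -0.00034962, -0.0024949 ,  0.00084456,  0.00101116,
        0.00121467]), 'joint_torque': array([ 2.35904354e-04, -3.86505175e+01, -3.22960460e+01,  7.02635734e-02,
        3.39294795e-02, -4.40391591e-05]), 'ee_pos': array([ 0.1537513 , -0.55351689,  0.23273641]), 'tool_rot': array([-3.11117538e+00, -4.23796463e-01, -1.90961078e-04]), 'wrist_force': array([ 0.30975905, -0.02720893, -0.25608076]), 'moment': array([-0.00488348, -0.08125294,  0.05464827]), 'opening': 0.09195570716194547}
```

View pics/side0.png

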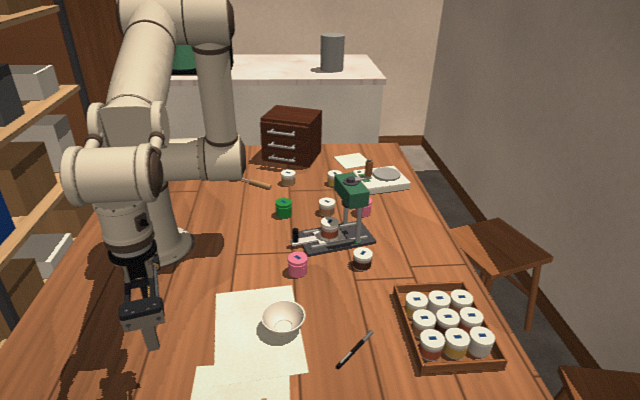

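View pics/top0.png

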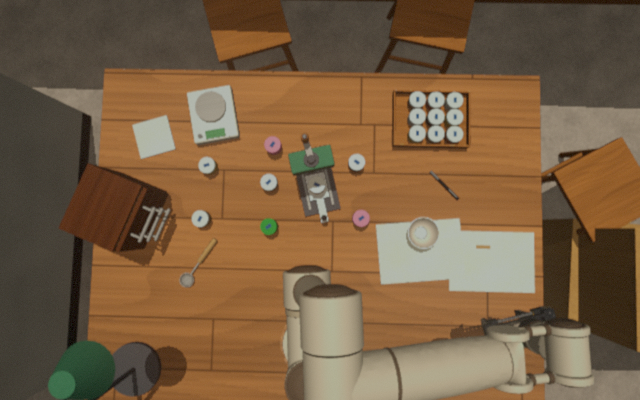

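```bash
cat > h.py <<'E'
import numpy as np,cv2
from cell import env
def ray(n,u,v):
    c=env.calibration(n);R=np.array(c['R']);o=-R.T@np.array(c['t'])
    return o,R.T@np.array([(u-c['cx'])/c['fx'],(v-c['cy'])/c['fy'],1])
def onz(n,u,v,z):
    o,d=ray(n,u,v);return o+d*(z-o[2])/d[2]
def cloud(n,d):
    c=env.calibration(n);R=np.array(c['R']);v,u=np.indices(d.shape)
    P=np.stack([(u-c['cx'])/c['fx']*d,(v-c['cy'])/c['fy']*d,d],-1)
    return (P-np.array(c['t']))@R
def down(a): # tool z down, tool y axis (jaws) at world angle a
    from scipy.spatial.transform import Rotation as Ro
    y=np.array([np.cos(a),np.sin(a),0]);z=np.array([0,0,-1.]);x=np.cross(y,z)
    return Ro.from_matrix(np.stack([x,y,z],1)).as_rotvec()
E
python3 - <<'E'
from h import *
np.set_printoptions(precision=4,suppress=True)
f=np.load('pics/top0.npz');p,d=f['p'],f['d'];P=cloud('top',d)
z=P[...,2];roi=np.zeros(z.shape,bool);roi[120:230,270:350]=1
hsv=cv2.cvtColor(p,cv2.COLOR_RGB2HSV)
m=roi&(hsv[...,0]>60)&(hsv[...,0]<90)&(hsv[...,1]>100)&(z>.15)
print('green',m.sum(),np.median(z[m]))
v,u=np.nonzero(m);r=cv2.minAreaRect(np.stack([u,v],1).astype(np.float32));print(r,cv2.boxPoints(r))
W=np.array([onz('top',a,b,.205)[:2] for a,b in cv2.boxPoints(r)]);print(W,[np.linalg.norm(W[i]-W[i-1]) for i in range(4)])
for lo,hi in((.255,.28),(.207,.25),(.06,.09)):
    k=roi&(z>lo)&(z<hi);v,u=np.nonzero(k);print(lo,k.sum(),u.mean(),v.mean(),P[k].mean(0),np.median(P[k],0))
a=cv2.resize(p[110:235,260:380],None,fx=4.8,fy=4.8,interpolation=cv2.INTER_CUBIC)
s=np.load('pics/side0.npz')['p'];b=cv2.resize(s[150:275,280:400],None,fx=4.8,fy=4.8,interpolation=cv2.INTER_CUBIC)
cv2.imwrite('pics/ca.png',a[:,:,::-1]);cv2.imwrite('pics/cb.png',b[:,:,::-1])
E
```

```text
green 0 nan
((0.0, 0.0), (0.0, 0.0), 0.0) [[0. 0.]
 [0. 0.]
 [0. 0.]
 [0. 0.]]
[[1.1068 1.0311]
 [1.1068 1.0311]
 [1.1068 1.0311]
 [1.1068 1.0311]] [np.float64(0.0), np.float64(0.0), np.float64(0.0), np.float64(0.0)]
0.255 55 304.3454545454546 137.07272727272726 [0.6643 0.0358 0.2674] [0.6635 0.0365 0.2681]
0.207 369 309.93224932249325 156.2357723577236 [0.6175 0.0203 0.2133] [0.6156 0.0231 0.2104]
0.06 258 315.1821705426357 186.87209302325581 [0.5379 0.0061 0.0727] [0.5438 0.0002 0.0735]
  return _methods._mean(a, axis=axis, dtype=dtype,
  ret = ret.dtype.type(ret / rcount)
```

View pics/ca.png

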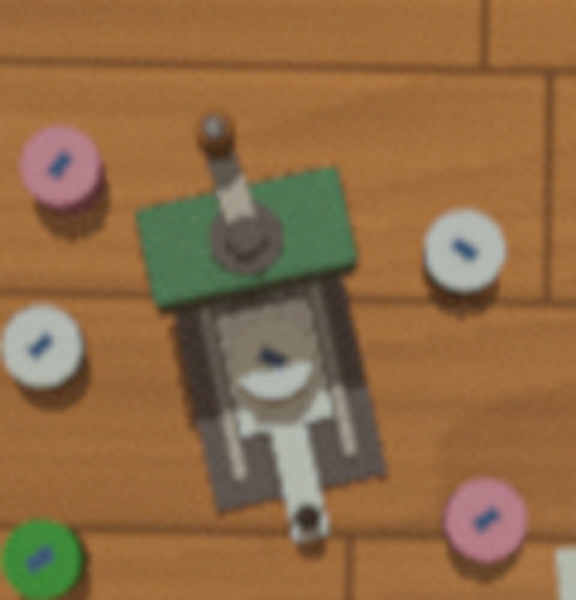

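View pics/cb.png

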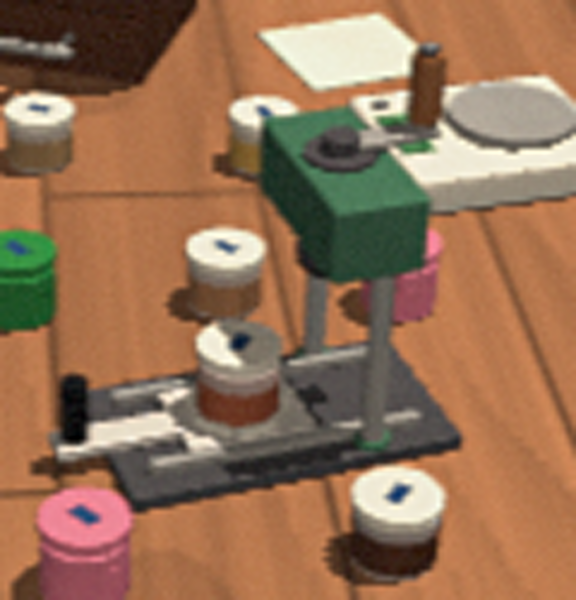

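Run:
```python
from h import *
np.set_printoptions(precision=4,suppress=True)
f=np.load('pics/top0.npz');p,d=f['p'],f['d'];P=cloud('top',d)
z=P[...,2];roi=np.zeros(z.shape,bool);roi[120:230,270:350]=1
hsv=cv2.cvtColor(p,cv2.COLOR_RGB2HSV)
print(hsv[165,295],z[165,295])
m=roi&(abs(hsv[...,0].astype(int)-int(hsv[165,295,0]))<15)&(hsv[...,1]>70)&(z>.17)
v,u=np.nonzero(m);r=cv2.minAreaRect(np.stack([u,v],1).astype(np.float32))
W=np.array([onz('top',a,b,.205)[:2] for a,b in cv2.boxPoints(r)])
print(m.sum(),W,W.mean(0),[np.linalg.norm(W[i]-W[i-1]) for i in range(4)],[np.arctan2(*(W[i]-W[i-1])[::-1]) for i in range(4)])
print('hub',onz('top',311.6,159.9,.221),'grip',onz('top',304.7,137,.268))
dark=roi&(hsv[...,2]<70);dark[:210]=0;dark[:, :315]=0;dark[:,332:]=0
v,u=np.nonzero(dark);print('dark',u,v,z[dark]);print('handle',onz('top',323.9,217.6,.067))
S=np.load('pics/side0.npz');sp,sd=S['p'],S['d'];Q=cloud('side',sd);h=cv2.cvtColor(sp,cv2.COLOR_RGB2HSV)
k=(h[...,2]<60);k[:226]=0;k[245:]=0;k[:,:288]=0;k[:,302:]=0
v,u=np.nonzero(k);print('side handle',u.mean(),v.min(),v.max(),Q[k].mean(0))
k=(Q[...,2]>.225)&(Q[...,2]<.262);k[:,:350]=0;k[:,390:]=0;k[:140]=0;k[200:]=0
v,u=np.nonzero(k);print('side grip',k.sum(),u.mean(),v.min(),v.max(),Q[k].mean(0))
```

```text
[ 62  86 116] 0.20674242792395425
621 [[ 0.6254  0.0885]
 [ 0.6565 -0.0384]
 [ 0.5948 -0.0533]
 [ 0.5638  0.0731]] [0.6101 0.0175] [np.float64(0.0635005698975546), np.float64(0.13064577878584976), np.float64(0.06348814482868376), np.float64(0.13015697845824642)] [np.float64(0.2448548788779069), np.float64(-1.3299286124838776), np.float64(-2.904436103060304), np.float64(1.8117589843228707)]
hub [0.605  0.0147 0.221 ] grip [0.6644 0.0347 0.268 ]
dark [324 323 324 325 323 324 325 323 324] [216 217 217 217 218 218 218 219 219] [0.0717 0.0637 0.073  0.0628 0.0675 0.0735 0.068  0.0702 0.0659]
handle [ 0.434 -0.026  0.067]
side handle 295.1142857142857 228 241 [ 0.4409 -0.0313  0.0488]
side grip 84 367.98809523809524 163 175 [0.6693 0.0268 0.2443]
```

```bash
cat >> h.py <<'E'
YAW=0.238; AX=np.array([.6075,.016]); EX=np.array([np.cos(YAW),np.sin(YAW)]); EY=np.array([-EX[1],EX[0]])
def F(): return env.state()['wrist_force']
def P3(xy,z): return [float(xy[0]),float(xy[1]),float(z)]
E
python3 - <<'E'
from h import *
np.set_printoptions(precision=4,suppress=True)
H=np.array([.433,-.0263])
for a in(YAW+np.pi/2,YAW-np.pi/2):
    print(a,env.ik(P3(H,.2),down(a)),env.ik(P3(AX,.247),down(a)))
a=min((YAW+np.pi/2,YAW-np.pi/2),key=lambda a:abs(env.ik(P3(H,.2),down(a))[5]))
env.movep(P3(H,.2),down(a)); env.set_gripper(.06)
env.line_to(P3(H,.049),v=.15); print(env.state()['ee_pos'],F())
env.set_gripper(0.0); s=env.state();print(s['opening'],s['ee_pos'],F(),s['time'])
E
```

```text
1.8087963267948965 [-0.3407 -0.1949  2.013  -0.      1.3235 -2.1495] [-0.1723  0.2335  1.4841 -0.      1.424  -1.9811]
-1.3327963267948966 [-0.3407 -0.1949  2.013  -0.      1.3235  0.9921] [-0.1723  0.2335  1.4841 -0.      1.424   1.1605]
[ 0.4338 -0.0265  0.0498] [-0.2418  0.1453  0.2575]
0.019442727799963352 [ 0.4337 -0.0284  0.0492] [ 0.9295 -9.3628 -4.506 ] 4.725
```

Run:
```python
from h import *
np.set_printoptions(precision=4,suppress=True)
p=env.state()['ee_pos']; tgt=np.array([.433,-.0263]); k=0
for i in range(6):
    f=F()[:2]@EY
    if abs(f)<1.5: break
    tgt=tgt+EY*np.sign(f)*.0006; env.line_to(P3(tgt,.049),v=.02)
print(i,F(),env.state()['ee_pos'],tgt)
s0=env.state()['ee_pos'][:2]; d=0;lat=0
while d<.075:
    step=.004 if d<.05 else .001
    d+=step; 
    env.line_to(P3(tgt+EX*d+EY*lat,.049),v=.05 if d<.05 else .03)
    f=F();fx,fy=f[:2]@EX,f[:2]@EY
    if abs(fy)>2: lat+=.0003*np.sign(fy)
    if d>.045 or step>.003 and round(d*1000)%12==0:print(round(d,3),round((env.state()['ee_pos'][:2]-s0)@EX,4),round(lat,4),fx.round(1),fy.round(1))
    if fx<-14: break
print(env.state()['time'],f)
```

```text
5 [0.3478 1.7992 3.8406] [ 0.4336 -0.0286  0.0491] [ 0.4336 -0.0286]
0.012 0.0121 0.0003 -0.4 -0.5
0.024 0.024 0.0003 0.0 -1.2
0.036 0.036 0.0003 -1.1 -1.1
0.048 0.048 0.0003 -0.2 -0.9
0.052 0.0519 0.0003 -1.5 -0.1
0.053 0.0527 0.0003 -2.5 -1.3
0.054 0.0536 0.0003 -3.2 -1.2
0.055 0.0546 0.0003 -2.4 -1.7
0.056 0.0556 0.0003 -2.2 -0.5
0.057 0.0566 0.0003 -2.0 -1.2
0.058 0.0576 0.0003 -2.2 -0.8
0.059 0.0586 0.0003 -2.5 -1.2
0.06 0.0596 0.0 -2.8 -2.1
0.061 0.0605 0.0 -2.1 -0.5
0.062 0.0616 0.0 -2.7 0.1
0.063 0.0625 0.0 -2.7 0.3
0.064 0.0635 0.0 -2.2 0.6
0.065 0.0645 0.0 -2.5 -0.4
0.066 0.065 0.0 -5.2 0.2
0.067 0.0651 0.0 -9.1 -1.5
0.068 0.0651 0.0 -13.8 -0.7
0.069 0.0652 0.0 -18.5 -1.4
13.7583 [-17.6468  -5.7222  20.2719]
```

```bash
cat >> h.py <<'E'
AX=np.array([.6085,.0143])
E
python3 - <<'E'
from h import *
np.set_printoptions(precision=4,suppress=True)
tgt=np.array([.4336,-.0286])
env.line_to(P3(tgt+EX*.0655,.049),v=.02); print(F())
env.set_gripper(.05); print(F()); 
env.line_to(P3(tgt+EX*.0655,.35),v=.25)
p,d=env.get_image('side'); cv2.imwrite('pics/c.png',cv2.resize(p[130:280,270:420],None,fx=4,fy=4,interpolation=cv2.INTER_CUBIC)[:,:,::-1])
G=np.array([.665,.034])
env.line_to(P3(G,.35),v=.2); env.set_gripper(.06)
env.line_to(P3(G,.247),v=.12); f0=F();print('f0',f0)
env.set_gripper(0.0); s=env.state();print(s['opening'],s['ee_pos'],F(),s['time'])
p,d=env.get_image('side'); cv2.imwrite('pics/d.png',cv2.resize(p[100:280,270:450],None,fx=3.3,fy=3.3,interpolation=cv2.INTER_CUBIC)[:,:,::-1])
E
python3 -c "
import cv2,numpy as np
a=cv2.imread('pics/c.png')[:594,:];b=cv2.imread('pics/d.png');cv2.imwrite('pics/cd.png',cv2.resize(np.hstack([a[:594,:594],b[:594,:594]]),(800,400)))"
```

```text
[-2.0866 -0.6064  7.6129]
[-0.3309 -0.6947 -0.2952]
f0 [-0.6095  1.0117  0.0268]
0.023407589291810596 [0.6651 0.0339 0.2471] [0.4237 0.1944 0.7107] 19.1333
```

View pics/cd.png

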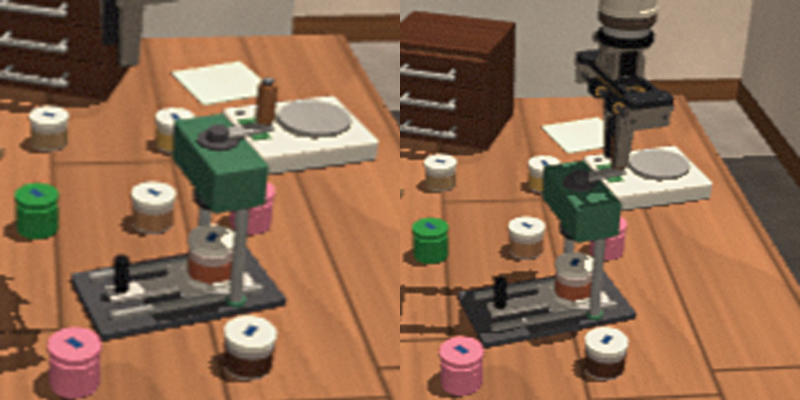

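```bash
cat >> h.py <<'E'
import json
def load(): return json.load(open('st.json'))
def stepto(st,q,v):
    ph=YAW-q; r=np.array([np.cos(ph),np.sin(ph)]); t=np.array([r[1],-r[0]])  # t = clockwise tangent
    env.line_to(P3(np.array(st['C'])+.06*r,.247),v=v); st['q']=q
    f=F()[:2]; fr,ft=f@r,f@t
    if abs(fr)>1: st['C']=list(np.array(st['C'])+r*fr*.0001)
    json.dump(st,open('st.json','w'))
    return fr,-ft
E
python3 - <<'E'
from h import *
G=np.array([.665,.034]);ph=np.arctan2(*(G-AX)[::-1]);q=YAW-ph
st=dict(q=q,C=list(G-.06*np.array([np.cos(ph),np.sin(ph)])));print(st)
i=0
while q<2*np.pi*1.3:
    q+=.1 if i<16 else .15; i+=1; fr,ft=stepto(st,q,.06 if i<16 else .1)
    if i%4==0: print(i,round(q,2),'fr %.1f ft %.1f'%(fr,ft),np.round(st['C'],4),np.round(F()[2],1))
    if ft>13 or abs(fr)>20: print('stop',q,fr,ft);break
print(env.state()['time'],env.state()['opening'])
E
```

```text
{'q': np.float64(-0.09749176133783793), 'C': [np.float64(0.6083450888312394), np.float64(0.014245986725228602)]}
4 0.3 fr -1.5 ft -2.2 [0.6082 0.0143] 2.1
8 0.7 fr 1.0 ft -1.4 [0.6083 0.0142] 2.6
12 1.1 fr -0.1 ft -1.8 [0.6083 0.0142] 4.9
16 1.5 fr -0.5 ft -1.8 [0.6082 0.0144] 3.9
20 2.1 fr 0.2 ft -2.2 [0.6082 0.0143] 4.4
24 2.7 fr -0.9 ft -1.8 [0.6081 0.0142] 4.1
28 3.3 fr 0.6 ft -2.9 [0.6084 0.0144] 4.0
32 3.9 fr -0.4 ft -2.2 [0.6082 0.0144] 5.2
36 4.5 fr 1.3 ft -2.1 [0.6082 0.0146] 4.4
40 5.1 fr 0.4 ft -2.4 [0.6082 0.0146] 3.0
44 5.7 fr -0.1 ft -2.0 [0.6083 0.0148] 3.6
48 6.3 fr 0.6 ft -2.1 [0.6082 0.0148] 4.1
52 6.9 fr -0.8 ft -1.5 [0.6083 0.0148] 5.4
56 7.5 fr -2.3 ft -2.1 [0.6082 0.015 ] 6.2
60 8.1 fr -0.9 ft -1.8 [0.6081 0.015 ] 5.4
34.4333 0.023267686349820495
```

Run:
```python
from h import *
def ftn(q):
    ph=YAW-q; f=F()[:2];return round(-(f@np.array([np.sin(ph),-np.cos(ph)])),1)
st=load();q=st['q']
while q<9.8: q+=.2; stepto(st,q,.12)
env.pause(.15);print('static',ftn(q),env.state()['time'])
hit=0;L=[]
while q<13.6:
    q+=.09; fr,ft=stepto(st,q,.06); L.append((round(q,2),round(ft,1),round(fr,1)))
    if len(L)>4:
        hit=hit+1 if ft>np.median([x[1] for x in L[:-2]])+1.8 else 0
    if hit>=2 or ft>8: break
print(L,'static',ftn(q),env.state()['time'])
```

```text
static -1.3 36.5833
[(9.94, np.float64(-0.8), np.float64(-0.6)), (10.03, np.float64(-0.2), np.float64(0.1)), (10.12, np.float64(-1.4), np.float64(-0.3)), (10.21, np.float64(-0.7), np.float64(-0.6)), (10.3, np.float64(-1.4), np.float64(-0.9)), (10.39, np.float64(-0.9), np.float64(-0.6)), (10.48, np.float64(-1.0), np.float64(0.3)), (10.57, np.float64(-0.4), np.float64(-1.0)), (10.66, np.float64(-1.5), np.float64(-0.8)), (10.75, np.float64(-1.6), np.float64(-0.1)), (10.84, np.float64(0.7), np.float64(0.2)), (10.93, np.float64(2.1), np.float64(0.8)), (11.02, np.float64(1.8), np.float64(0.6))] static 1.8 39.8333
```

Run:
```python
from h import *
st=load();q=st['q'];L=[];n=0
while q<12.3:
    dq=.05 if q<11.38 else .015
    q+=dq; fr,ft=stepto(st,q,.04 if dq>.02 else .02); L.append((round(q,3),round(float(ft),1)))
    n=n+1 if ft>7.5 else 0
    if ft>9 or n>=2: break
print(L,env.state()['time'],fr)
```

```text
[(11.073, 3.3), (11.123, 3.1), (11.173, 2.3), (11.223, 3.2), (11.273, 2.1), (11.323, 2.6), (11.373, 2.4), (11.423, 2.8), (11.438, 3.9), (11.453, 3.9), (11.468, 3.7), (11.483, 4.7), (11.498, 4.5), (11.513, 3.7), (11.528, 4.2), (11.543, 3.6), (11.558, 3.9), (11.573, 4.2), (11.588, 4.0), (11.603, 4.5), (11.618, 4.8), (11.633, 3.3), (11.648, 3.8), (11.663, 3.9), (11.678, 3.9), (11.693, 4.8), (11.708, 2.7), (11.723, 4.8), (11.738, 4.6), (11.753, 5.0), (11.768, 4.8), (11.783, 5.6), (11.798, 5.6), (11.813, 6.3), (11.828, 7.4), (11.843, 6.9), (11.858, 7.1), (11.873, 8.7), (11.888, 9.5)] 49.5833 0.20031311640767177
```

Run:
```python
from h import *
st=load();q=st['q'];L=[]
while q>9.1: q-=.2; fr,ft=stepto(st,q,.12); L.append((round(q,2),round(float(ft),1)))
print(L)
p=env.state()['ee_pos']; env.set_gripper(.05); print(F(),env.state()['opening'])
env.line_to(P3(p[:2],.345),v=.15)
env.line_to(P3(np.array([.45,-.2]),.345),v=.3)
print(F(),env.state()['time'])
for n,(a,b,c,e) in dict(side=(130,280,270,420),top=(110,235,260,385)).items():
    p,d=env.get_image(n); cv2.imwrite(f'pics/{n}9.png',cv2.resize(p[a:b,c:e],(400,400),interpolation=cv2.INTER_CUBIC)[:,:,::-1]);np.savez(f'pics/{n}9.npz',p=p,d=d)
cv2.imwrite('pics/f.png',np.hstack([cv2.imread('pics/side9.png'),cv2.imread('pics/top9.png')]))
```

```text
[(11.69, 0.8), (11.49, 1.5), (11.29, 1.2), (11.09, 1.4), (10.89, 1.9), (10.69, 0.3), (10.49, 1.5), (10.29, 2.1), (10.09, 0.4), (9.89, 1.5), (9.69, 0.0), (9.49, 2.2), (9.29, 2.4), (9.09, 1.3)]
[-0.34224276  0.34851825  0.81969464] 0.04983729190678438
[ 0.26664648 -0.14390793  0.2175824 ] 55.3
```

View pics/f.png

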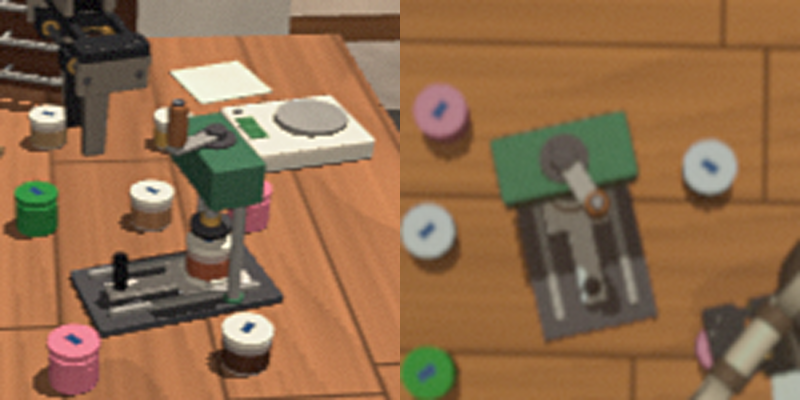

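Run:
```python
from h import *
a=np.load('pics/side0.npz')['p'];b=np.load('pics/side9.npz')['p'];P=cloud('side',np.load('pics/side9.npz')['d'])
h=cv2.cvtColor(b,cv2.COLOR_RGB2HSV);k=(h[...,2]<60);k[:222]=0;k[238:]=0;k[:,:306]=0;k[:,322:]=0
k&=P[...,2]>.03;print('handle',P[k].mean(0),'expect ~',np.array([.4409,-.0313])+.065*EX)
env.close_job();print(env.state()['time'])
```

```text
handle [ 0.5017091  -0.03700492  0.06529346] expect ~ [ 0.50406774 -0.01597563]
the job is handed in; nothing more can be done
the job is handed in; nothing more can be done
```

The job is handed in: the lid is pressed home, the crank wound back and released, and the carriage left home. The last reading before hand-in was 55.3 s of the 72 s limit. No verdict is reported.

- **Carriage:** I gripped the handle post and pushed. It met a hard stop after 65.0 mm, with the force rising from about 2.5 N to 18 N, and I eased off before releasing.
- **Crank:** I wound it clockwise by the grip with a fixed hand orientation. The foot met the lid at about 1.72 turns. The lid slid for about 0.91 rad (4.3 mm), and the crank then went solid.
- **Stopping point:** I stopped at 9.5 N on the grip, about 5 N above the sliding level. By the given ratio that is roughly 110 N on the jar, below the 200 N at which it cracks.
- **Winding back:** I turned it back about 2.8 rad, which puts the foot an estimated 12–13 mm above the lid. Then I released and moved away. The wrist force read about zero.

**Final checks:**
- The last pictures show the carriage home with the jar under the foot. Of the neighbouring jars, those in view look unmoved; one pink look-alike was partly hidden by the arm. I did not check the rest of the table after the job.
- The gap between foot and lid is worked out from the crank angle, because the side view only shows it coarsely.
- One check disagreed. A rough depth check put the handle within 2 mm of expected in x but 21 mm off in y. I think the dark-colour mask caught something other than the post, since the mean height was also too high. I went by the 65.0 mm stop and the picture instead and did not repeat the check.

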